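# Gauge a stone sample on the ratchet micrometer

## Robot

A 6-joint arm with a two-finger parallel gripper is mounted at the origin on the work surface. World frame = base frame: x ahead of the robot, y to its left, z up, the work surface at z = 0. Lengths are in m, angles in rad, forces in N, time in s.
With the tool pointing down it reaches from about 0.325 to 0.9 m from the base axis. Payload 6.1 kg.
Tool frame: the origin (TCP) lies midway between the tips of the shut fingers; the grasp point (between the pads) lies 19 mm behind it; z points along the fingers, y is the line along which they close (so a half turn about z gives the same grasp; the last joint's range is limited). The gripper opens to 85 mm and grips with 20 to 120 N. Pads are 22 mm wide; open, the fingers measure 114 mm over their backs; the gripper's body (76 mm by 85 mm) begins 54 mm behind the grasp point. The pads swing forward as they close: fully open they stand 13 mm farther back than shut.
Start: joints at [1.158, 0.22, 1.526, -0, 1.395, -0.126], TCP at [0.177, 0.599, 0.231] pointing down, gripper open.
Joint ranges: [-2.98, 2.98], [-0.91, 2.08], [0.09, 2.57], [-1.24, 4.39], [0.2, 2.65], [-2.68, 2.68]. Speed limits (rad/s): [2.57, 2.57, 3.01, 3.14, 3.14, 3.14].

## Interface

Orientations are given as [roll, pitch, yaw] about the fixed x, y, z axes, in that order (R = Rz(yaw) Ry(pitch) Rx(roll)).
In Python, from plant import movep, move_l, set_joints, gripper_to, hold, inverse_kinematics, observe, get_image, get_calibration, Unreachable, job_done gives the robot as it stands. Calls block until the motion is done:
- movep(position, orientation): joint-space move of the TCP to a pose.
- move_l(position, feed=0.15, rotation=None, max_force=None): straight line of the TCP; rotation=None keeps the orientation; feed is the mean speed in m/s. With max_force (N) it stops when the force on the tool has changed by that much, and returns True; else False.
- set_joints(angles): joint-space move.
- gripper_to(opening, f_grip=None): finger opening in m; f_grip is the grip in N (None keeps the last); returns when the fingers have stopped.
- hold(seconds).
- inverse_kinematics(position, orientation): joint angles nearest the present ones, or None.
- observe(): the state.
- get_image(name): name is "scene" or "top"; returns (picture, depth): 420x560x3 uint8, red, green, blue; 420x560 float32, m along the optical axis (not along the pixel's ray), 0 where there is no reading.
- get_calibration(name): a dict with "intrinsics" (3x3 intrinsics, pixels), "dist_coeffs" ([k1, k2, p1, p2, k3] as OpenCV has them; the pictures are not rectified), "world_from_camera" (4x4, takes a point from camera to world coordinates). Camera axes: x right, y down, z forward; pixel columns grow to the right and rows downward; lengths in m; the calibration is good to about 2 mm. A picture is of the moment at which its call begins. get_calibration takes no time and is no camera call.
A pose or a line that the arm cannot do raises Unreachable and nothing moves.
- job_done(): hands the job in; it is judged then, once.
The state is a dict: "time_s": time; "q": joint angles; "joint_velocities": joint speeds; "joint_torque": joint torques, N m; "eef_pos": TCP position; "tcp_rot": TCP orientation; "ft_force": force on the tool from outside, world axes, zero at the start; "torque": the same for the moment, N m; "opening": finger opening in m; "grasp_force": force on a finger pad.
Only numpy, scipy, OpenCV 4.12 (cv2) and the standard library are available. Lean on these libraries where they do the work, as an engineer would, in place of code of your own. Each camera call takes 0.05 s, during which the arm holds its last target. There are 200 camera calls.

## Task

Take the stone sample off its wooden rest and set it down gently, flat on the micrometer's anvil with its dark spot under the spindle, and let go of it. Then turn the black ratchet knob clockwise until the spindle's foot bears on the stone and the ratchet slips by one or two clicks, no more, and leave the stone clamped there. Leave the other things on the bench alone.

Things in the scene. Friction and masses are not known exactly. Their poses are not given: they have to be found in the camera images.
- sample: the stone sample: loose grey flat bar 120 x 34 x 12 mm (along its x, y, z), about 135 g, a round dark spot on its top near one end. Origin: centre of its underside; x along its length towards the spot end. It starts level on the wooden rest, spot end away from the robot, give or take 0.5 rad.
- sample_spot (a point): centre of the dark spot (18 mm across) on the top face of the sample, 42 mm from the middle towards the far end (18 mm from that end).
- rest: fixed wooden block 90 x 20 x 30 mm high (along its x, y, z) on which the sample starts, centred and parallel to it; the sample's long sides overhang it by 7 mm each, so fingers can close across the 34 mm width. Origin: centre of its underside.
- gauge: fixed upright micrometer: white base 200 x 120 x 20 mm high (-115 to +85 mm along its x), column 44 mm wide from 38 to 70 mm along +x, arm on top (underside 92, top 112 mm above the table, 36 mm wide, -20 to +70 mm along x) that carries the spindle. Origin: on the table straight below the spindle axis; x points from the open side (towards the robot, within 0.3 rad) to the column.
- anvil: fixed steel anvil, a bar 32 mm wide and 12 mm thick, from -63 to +15 mm along its x (parallel to the gauge's x), standing over the base; its height was set differently each time (top 65.5 to 66.5 mm above the table). Origin: on its top face straight below the spindle axis.
- spindle: vertical steel spindle, 16 mm diameter; slides down without turning. Origin: centre of its end face, 90 mm above the table at the start (fully raised). A 13 mm foot screwed into it sticks out 3 to 8 mm below, set differently each time and not measured; it starts 3.5 to 9.5 mm clear of the sample lying on the anvil. Goes down 3 mm for each radian of screw turned clockwise, with knob and thimble.
- knob_grip (a point): centre of the black ratchet knob on top of the spindle: a ribbed round knob of 34 mm diameter and 26 mm height with a white line on top, vertical axis, 65 mm above the spindle's end face (155 mm above the table at the start). Below it is the aluminium thimble, 24 mm diameter, 20 mm high. The point turns with the knob.
- knob (a joint): ratchet slip: angle (rad) of knob against thimble, clockwise from above positive, 0 at the start. While the screw turns freely (about 0.08 N m) knob and thimble turn as one; once the foot bears on something the ratchet slips smoothly at about 0.22 N m and this grows, the thimble standing still. Each 0.4 rad of slip counts as one click. Turning the knob back unscrews the spindle.
- beaker: bystander: open glass beaker, 70 mm diameter, 85 mm high. Origin: centre of its underside.
- screwdriver: bystander: screwdriver 160 mm long lying on the table. Origin: on its underside.
- dish: bystander: flat clear dish, 90 mm diameter, 20 mm high. Origin: centre of its underside.
Mind the look-alikes: they are no part of the job. Of the things that look like the gauge, take the one that is nearest to the robot's base at the start. There is more than one size of the sample; the job needs the smaller.

How it is judged:
On the way, in this order (a step that is already met when the one before it is completed fails the run):
1. the sample lies flat on the anvil, let go, its spot under the spindle within 10 mm, not yet clamped (horizontal distance between sample_spot and spindle below 0.01 m and contact force between sample and anvil above 0.4 N and angle between sample's own z axis and vertical below 0.06 rad and not (contact force between the fingers and sample above 0.05 N) and contact force between spindle and sample below 1 N), for 0.2 s.
2. the spindle clamps the sample and the ratchet has slipped by at least 0.25 rad (the first click) (horizontal distance between sample_spot and spindle below 0.01 m and contact force between sample and anvil above 0.4 N and contact force between spindle and sample above 10 N and value of joint knob above 0.25 rad), for 0.2 s.
At the end, for the whole second after the job is handed in: the sample lies flat (within 0.06 rad) and still on the anvil, spot within 10 mm of the spindle axis, clamped by the spindle with more than 10 N; the ratchet has slipped by 0.25 to 1.0 rad (one or two clicks) in all (all of step 2 and angle between sample's own z axis and vertical below 0.06 rad and value of joint knob below 1 rad and linear speed of sample below 0.01 m/s); the robot touches nothing.
It fails at once if the ratchet is run on for past the second click (slip over 1.1 rad) (value of joint knob above 1.1 rad).
It fails at once if the sample is pressed down on the anvil with more than 25 N before the spindle bears on it (contact force between sample and anvil above 25 N and contact force between spindle and sample below 1 N).
It fails at once if a bystander is displaced by more than 20 mm (distance of any of beaker, screwdriver, dish from where it was at the start of the episode above 0.02 m).
It also fails if it takes over 72 s, if anything falls off the work surface, if the arm or the gripper's body presses on something with over 40 N, if the wrist force passes 120 N, or if a joint passes its speed limit or range.

## Working session

There is one attempt and no reset: what is moved stays moved. The work goes in short steps, each a Python script; the robot and the scene stay as the last script left them, time stands still between calls to the robot, and variables do not carry over. Pictures are saved under pics/ and viewed, at most 10 in all, crops included, and the job is handed in when it is done.

```bash
mkdir -p pics; ls; cat > h.py <<'E'
import numpy as np, cv2
from plant import *
def snap(n):
    im,d=get_image(n); np.savez(f'{n}.npz',im=im,d=d); return im,d
def save(im,f,roi=None,s=1):
    if roi: im=im[roi[1]:roi[3],roi[0]:roi[2]]
    im=cv2.resize(im,None,fx=s,fy=s,interpolation=cv2.INTER_CUBIC)
    cv2.imwrite('pics/'+f,im[:,:,::-1])
def cloud(n,d):
    c=get_calibration(n);K=np.array(c['intrinsics'],float);D=np.array(c['dist_coeffs'],float)
    v,u=np.mgrid[0:d.shape[0],0:d.shape[1]]
    p=cv2.undistortPoints(np.stack([u.ravel(),v.ravel()],1).astype(np.float64)[:,None],K,D)[:,0]
    P=np.c_[p,np.ones(len(p))]*d.ravel()[:,None]
    T=np.array(c['world_from_camera']); W=P@T[:3,:3].T+T[:3,3]
    W[d.ravel()<=0]=np.nan
    return W.reshape(*d.shape,3)
def onplane(n,uv,z):
    c=get_calibration(n);p=cv2.undistortPoints(np.array(uv,np.float64).reshape(-1,1,2),np.array(c['intrinsics'],float),np.array(c['dist_coeffs'],float))[:,0]
    T=np.array(c['world_from_camera']); r=np.c_[p,np.ones(len(p))]@T[:3,:3].T
    return T[:3,3]+r*((z-T[2,3])/r[:,2])[:,None]
E
python3 - <<'E'
from h import *
for n in('scene','top'):
    im,d=snap(n); save(im,n+'0.png',s=1.4); print(get_calibration(n)); 
print(observe())
E
```

```text
pics
{'intrinsics': array([[481.19057846,   0.        , 279.63758976],
       [  0.        , 481.19057846, 208.76475464],
       [  0.        ,   0.        ,   1.        ]]), 'dist_coeffs': array([-0.14838112,  0.        ,  0.        ,  0.        ,  0.        ]), 'world_from_camera': array([[-0.80669432,  0.35674963, -0.47114114,  1.24234258],
       [ 0.59080567,  0.50557957, -0.62875906,  0.9425074 ],
       [ 0.01388977, -0.78556922, -0.61861788,  1.0189787 ],
       [ 0.        ,  0.        ,  0.        ,  1.        ]])}
{'intrinsics': array([[401.35394406,   0.        , 278.88438381],
       [  0.        , 401.35394406, 213.11185283],
       [  0.        ,   0.        ,   1.        ]]), 'dist_coeffs': array([-0.02497912,  0.        ,  0.        ,  0.        ,  0.        ]), 'world_from_camera': array([[-1.12405620e-04, -9.96057240e-01,  8.87128116e-02,
         4.70068629e-01],
       [-9.99905755e-01,  1.32983785e-03,  1.36643127e-02,
         1.75149194e-02],
       [-1.37284112e-02, -8.87029149e-02, -9.95963515e-01,
         1.22259916e+00],
       [ 0.00000000e+00,  0.00000000e+00,  0.00000000e+00,
         1.00000000e+00]])}
{'time_s': 0.1, 'q': array([ 1.15790839e+00,  2.21145023e-01,  1.52751511e+00,  1.09962127e-05,
        1.39472865e+00, -1.26070141e-01]), 'joint_velocities': array([ 0.00212313, -0.00074273, -0.0021259 , -0.00091923,  0.00160183,
       -0.00025054]), 'joint_torque': array([ 1.46976683e-03, -4.98239923e+01, -3.90548730e+01, -1.30257804e-04,
        5.57693158e-03,  2.25680407e-05]), 'eef_pos': array([0.17656873, 0.59895527, 0.2303003 ]), 'tcp_rot': array([-3.13981213e+00, -2.36576528e-04,  2.85477271e+00]), 'ft_force': array([-1.23395867, -0.65988175, -0.68427068]), 'torque': array([0.01279217, 0.02986403, 0.01756187]), 'grasp_force': 0.0, 'opening': 0.08566679270510612}
```

View pics/scene0.png

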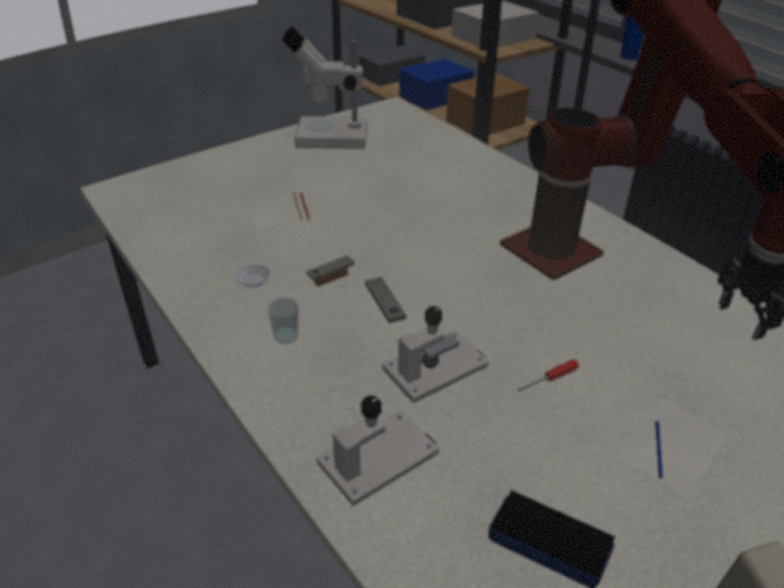

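View pics/top0.png

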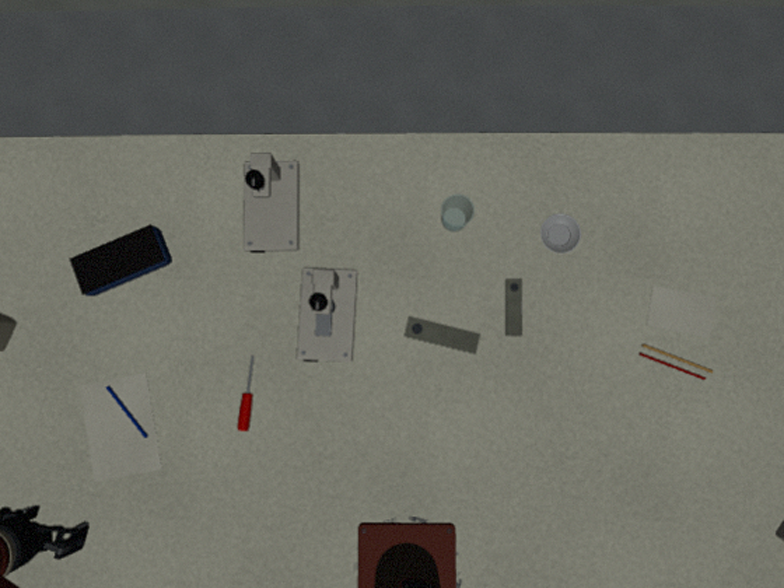

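The scene has two gauge-like things. In the enlarged top view they are at (327,313) and (271,205). The first is nearer the base and has the anvil, so it is the one.
There are two bars. The one at (443,335) is larger and lies flat on the table. The one at (514,306) is smaller and sits on the wooden rest, with its spot at the far end, so it is the sample. I'll confirm both in one crop and measure.

```bash
python3 - <<'E'
from h import *
z=np.load('top.npz');im,d=z['im'],z['d'];save(im,'crop_top.png',(200,180,390,265),4.2)
W=cloud('top',d)
def blob(roi,zlo,zhi,nm):
    u0,v0,u1,v1=roi;P=W[v0:v1,u0:u1].reshape(-1,3);P=P[np.isfinite(P[:,0])&(P[:,2]>zlo)&(P[:,2]<zhi)]
    r=cv2.minAreaRect((P[:,:2]*1000).astype(np.float32));print(nm,len(P),'z',np.median(P[:,2]).round(4),r,'mean',P[:,:2].mean(0).round(4));return P
blob((345,190,385,250),.032,.06,'sample')
blob((280,215,350,260),.006,.06,'bigbar')
blob((205,185,262,265),.012,.028,'base')
P=blob((205,185,262,265),.055,.08,'anvil')
blob((205,185,262,265),.095,.12,'arm')
P=blob((205,185,262,265),.15,.18,'knobtop')
z2=np.load('scene.npz');im2,d2=z2['im'],z2['d'];W=cloud('scene',d2)
save(im2,'crop_scene.png',(210,165,370,295),4.8)
blob((215,180,258,205),.032,.06,'sample S')
blob((265,210,355,290),.012,.028,'base S')
P=blob((265,210,355,290),.055,.075,'anvil S');
blob((265,210,355,290),.1,.12,'arm S')
blob((265,210,355,290),.16,.18,'knobtop S')
E
```

```text
sample 482 z 0.0411 ((557.8900756835938, -224.43223571777344), (34.021034240722656, 119.1460952758789), 88.68328094482422) mean [ 0.5565 -0.2244]
bigbar 794 z 0.0149 ((498.66387939453125, -73.7200698852539), (132.95668029785156, 145.3942108154297), 26.826438903808594) mean [ 0.4984 -0.0743]
base 1913 z 0.0192 ((542.336181640625, 173.25393676757812), (120.76729583740234, 203.82406616210938), 87.09253692626953) mean [0.5301 0.1698]
anvil 198 z 0.0652 ((561.0200805664062, 168.99899291992188), (33.637420654296875, 130.01321411132812), 83.24742889404297) mean [0.5257 0.171 ]
arm 332 z 0.1121 ((583.490966796875, 170.98828125), (43.16176223754883, 90.11445617675781), 84.99226379394531) mean [0.5935 0.1672]
knobtop 142 z 0.1676 ((559.3199462890625, 171.89598083496094), (33.53351593017578, 33.16796112060547), 63.196712493896484) mean [0.5584 0.1712]
sample S 269 z 0.0404 ((559.4234619140625, -226.89199829101562), (123.0173568725586, 42.26326370239258), 0.4039902687072754) mean [ 0.562  -0.2234]
base S 1496 z 0.0178 ((540.7994384765625, 67.9032974243164), (332.27496337890625, 207.93048095703125), 88.3105239868164) mean [0.5444 0.1587]
anvil S 297 z 0.0645 ((563.8015747070312, 173.31324768066406), (42.96290969848633, 136.37139892578125), 85.578857421875) mean [0.5631 0.1766]
arm S 332 z 0.1109 ((585.460205078125, 169.41827392578125), (46.19197082519531, 92.76700592041016), 87.32069396972656) mean [0.5954 0.1735]
knobtop S 144 z 0.1659 ((673.8472900390625, 229.80422973632812), (295.6947021484375, 35.636314392089844), 27.6612491607666) mean [0.634  0.2117]
```

View pics/crop_top.png

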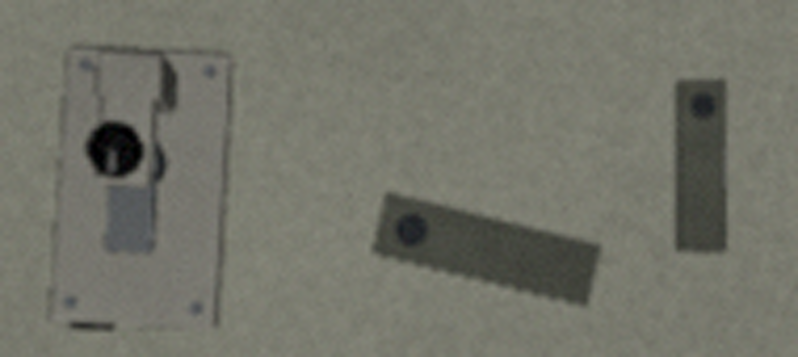

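View pics/crop_scene.png

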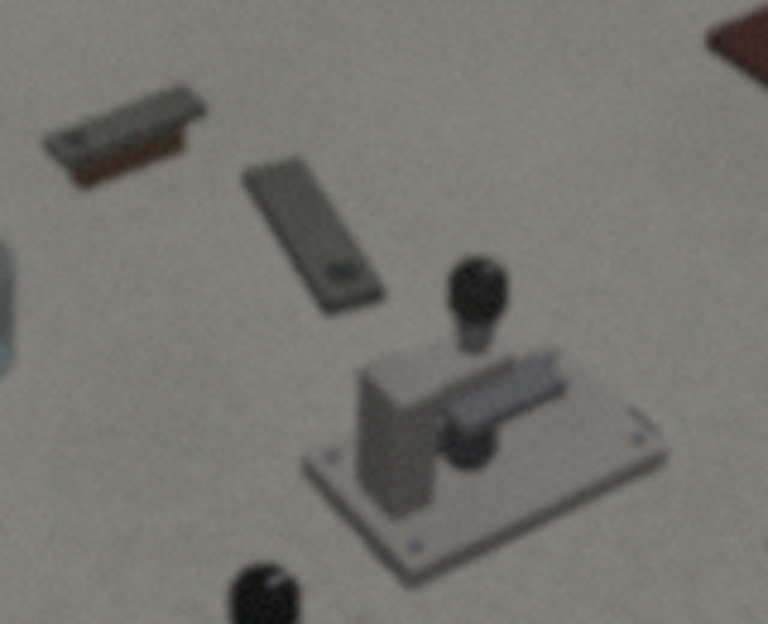

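Both crops agree with that. The near gauge has its knob at crop (115,150) and a bare anvil at (130,218). The small bar sits on the brown rest, with its spot at crop (703,106) at the far end, and the larger bar lies directly on the table. Next is the pick, at the robot-side end of the bar, so the fingers stay clear of the anvil when placing.

```bash
cat >> h.py <<'E'
G=np.array([.5585,.172]); GY=-.05      # gauge axis, yaw
S=np.array([.5579,-.2244]); SY=-.023   # sample centre, yaw
OFF=.042                               # grasp behind sample centre
ux=lambda a:np.array([np.cos(a),np.sin(a)])
E
python3 - <<'E'
from h import *
p=onplane('top',[[200+703/4.2,180+106/4.2]],.042)[0]; print('spot',p,'pred',S+.042*ux(SY))
g=S-OFF*ux(SY)
for y in (0,np.pi,-np.pi):
    print(y,inverse_kinematics([*g,.1],[np.pi,0,SY+y]),inverse_kinematics([*(G-.084*ux(GY)),.1],[np.pi,0,GY+y]))
q=inverse_kinematics([*g,.12],[np.pi,0,SY+np.pi]); 
movep([*g,.16],[np.pi,0,SY+np.pi]); print(observe()['time_s'])
move_l([*g,.014],feed=.08)
o=observe();print(o['time_s'],o['eef_pos'],o['tcp_rot'],o['ft_force'])
gripper_to(.03,f_grip=50)
o=observe();print(o['time_s'],o['opening'],o['grasp_force'],o['ft_force'])
move_l([*g,.10],feed=.06)
o=observe();print(o['time_s'],o['opening'],o['grasp_force'],o['ft_force'],o['torque'],o['q'])
im,d=snap('scene');save(im,'lift.png',(180,120,340,240),4.5)
E
```

```text
spot [ 0.59822378 -0.22766917  0.042     ] pred [ 0.59988889 -0.22536591]
0 [-5.48963250e-01  2.03648466e-01  1.80629929e+00 -4.44089210e-16
  1.13164490e+00  1.04483308e+00] [ 1.99593234e-01  7.55906504e-02  1.94991195e+00 -4.44089210e-16
  1.11609006e+00  1.82038956e+00]
3.141592653589793 [-0.54896325  0.20364847  1.80629929  0.          1.1316449  -2.09675958] [ 0.19959323  0.07559065  1.94991195  0.          1.11609006 -1.32120309]
-3.141592653589793 [-0.54896325  0.20364847  1.80629929  0.          1.1316449  -2.09675958] [ 0.19959323  0.07559065  1.94991195  0.          1.11609006 -1.32120309]
3.225
5.2 [ 0.51624206 -0.22361442  0.01446727] [-3.14118051e+00  7.27235088e-04  3.11864292e+00] [-0.23448421  0.39702422 -0.03107375]
5.7333 0.03332954627519121 49.43837821483612 [-1.23848854  0.32949013  4.18743017]
7.3167 0.03356565979599163 49.17561113834381 [-0.36294333  0.18952939 -2.03356228] [-0.01319098  0.05803722  0.0030654 ] [-5.48988202e-01  2.04203264e-01  1.80675122e+00  2.13399223e-05
  1.13158101e+00 -2.09675677e+00]
```

View pics/lift.png

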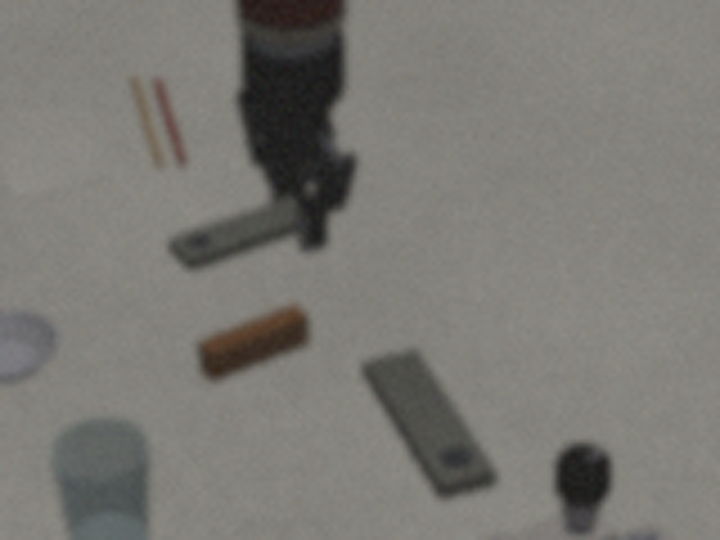

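The sample is held level, with its spot end free at crop (198,240) and the rest empty. Now carry it over, touch the anvil's front to find its height, insert and lower.

```bash
python3 - <<'E'
from h import *
R=[np.pi,0,GY+np.pi]; e=ux(GY); pl=G-.084*e; pre=pl-.055*e
def st(t,*k):
    o=observe();print(t,o['time_s'],o['eef_pos'].round(4),o['ft_force'].round(2),*[o[x] for x in k])
    return o
g=S-OFF*ux(SY)
move_l([*g,.16],feed=.15)
movep([*pre,.13],R); st('pre')
move_l([*pre,.0545],feed=.08); hold(.2); st('low')
hit=move_l([*pre,.0465],feed=.008,max_force=2.5); o=st('touch %s'%hit,'torque')
zc=o['eef_pos'][2]
z=np.clip(zc,.049,.0525)+.0012
move_l([*pre,z],feed=.01); move_l([*pl,z],feed=.05); hold(.2); st('in','torque')
hit=move_l([*pl,z-.004],feed=.006,max_force=2.0); st('down %s'%hit,'torque','grasp_force')
for n in('top','scene'): im,d=snap(n)
save(np.load('scene.npz')['im'],'place.png',(240,190,370,290),5.5)
E
```

```text
pre 9.45 [0.4203 0.1784 0.1301] [ 0.11 -0.52 -1.44]
low 10.7417 [0.4201 0.1791 0.0551] [-0.09 -0.37 -0.98]
touch True 11.4167 [0.4195 0.1789 0.049 ] [1.45 0.81 2.04] [-0.03923372 -0.33194565  0.06317802]
in 13.2167 [0.4748 0.1762 0.0504] [ 0.3  -0.68  1.36] [-0.13779735 -0.03129482 -0.02277322]
down True 13.45 [0.4748 0.1761 0.0502] [ 0.21 -0.31  3.38] [-0.038326   -0.02894017  0.03124138] 49.85989809036255
```

View pics/place.png

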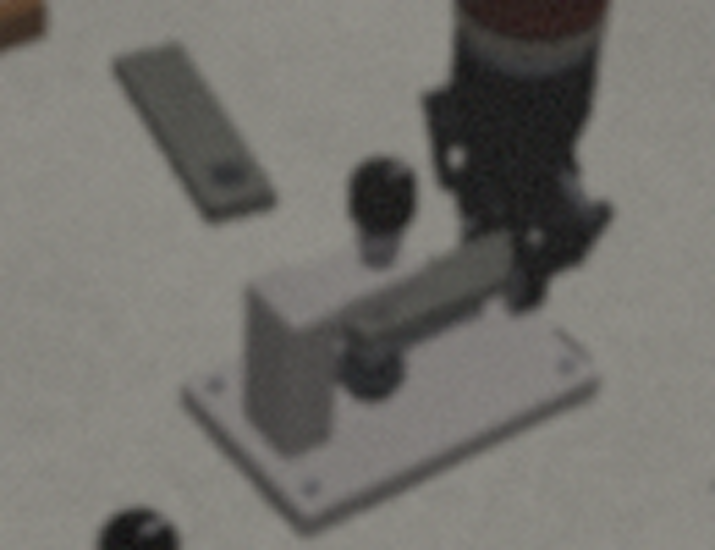

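The sample lies on the anvil under the spindle, with contact at about 2 N. Release, retreat and check its pose.

```bash
python3 - <<'E'
from h import *
R=[np.pi,0,GY+np.pi]; e=ux(GY); pl=G-.084*e
gripper_to(.06); hold(.1); gripper_to(.085)
p=observe()['eef_pos']; move_l([*p[:2],.12],feed=.12); 
move_l([*(pl-.03*e),.21],feed=.2)
o=observe();print(o['time_s'],o['ft_force'],o['torque'])
im,d=snap('top');W=cloud('top',d);ims,ds=snap('scene');Ws=cloud('scene',ds)
for nm,w,r in(('top',W,(205,185,262,265)),('scene',Ws,(265,210,365,290))):
    P=w[r[1]:r[3],r[0]:r[2]].reshape(-1,3);P=P[(P[:,2]>.071)&(P[:,2]<.082)&(P[:,0]<.60)]
    a=(P[:,:2]-G)@np.c_[ux(GY),[-ux(GY)[1],ux(GY)[0]]]
    A=np.c_[a,np.ones(len(a))];m=a[:,0]<-22;c=np.linalg.lstsq(A[m],P[m,2],rcond=None)[0]
    print(nm,len(P),a.min(0),a.max(0),'plane',c,np.percentile(a[m,1],[3,97]),'yaw',cv2.minAreaRect((a[m]*1000).astype(np.float32)))
h=np.vstack([cv2.resize(ims[200:280,270:370],None,fx=6,fy=6)[:300],cv2.resize(im[180:265,190:290],None,fx=6,fy=6)[200:500]])
save(h,'rel.png')
for z0 in(.134,):
  for y in np.arange(-3.1,3.2,.4): 
    q=inverse_kinematics([*G,z0],[np.pi,0,y]); print(round(y,2),None if q is None else q.round(2)[[0,4,5]])
E
```

```text
15.7583 [ 0.16559609 -0.32219229 -1.35681895] [ 0.00762368 -0.00816503 -0.00869658]Traceback (most recent call last):
  File "<stdin>", line 12, in <module>
    return _quantile_unchecked(
        a, q, axis, out, overwrite_input, method, keepdims, weights)
    return _ureduce(a,
                    func=_quantile_ureduce_func,
    ...<5 lines>...
                    overwrite_input=overwrite_input,
                    method=method)
    r = func(a, **kwargs)
    result = _quantile(arr,
                       quantiles=q,
    ...<2 lines>...
                       out=out,
                       weights=wgt)
    slices_having_nans = np.isnan(arr[-1, ...])
                                  ~~~^^^^^^^^^
IndexError: index -1 is out of bounds for axis 0 with size 0
```

```bash
python3 - <<'E'
from h import *
z=np.load('scene.npz');ims,ds=z['im'],z['d'];w=cloud('scene',ds);r=(265,210,365,290)
P=w[r[1]:r[3],r[0]:r[2]].reshape(-1,3);P=P[(P[:,2]>.071)&(P[:,2]<.084)&(P[:,0]<.60)]
a=(P[:,:2]-G)@np.c_[ux(GY),[-ux(GY)[1],ux(GY)[0]]]
m=(a[:,0]<-22)&(abs(a[:,1])<.03) if 0 else (a[:,0]<-.022)&(abs(a[:,1])<.03)
A=np.c_[a,np.ones(len(a))];c=np.linalg.lstsq(A[m],P[m,2],rcond=None)[0]
print(m.sum(),a[m].min(0),a[m].max(0),'plane',c,cv2.minAreaRect((a[m]*1000).astype(np.float32)))
save(ims,'rel.png',(265,190,375,290),6)
for y in np.arange(-3.1,3.2,.6): 
    q=inverse_kinematics([*G,.134],[np.pi,0,y]); print(round(y,2),None if q is None else q.round(2))
E
```

```text
214 [-0.10262681 -0.0212975 ] [-0.02228723  0.01857568] plane [ 0.00155708 -0.01122561  0.07628465] ((-62.66765594482422, -1.6999797821044922), (39.650943756103516, 80.58086395263672), 88.7632064819336)
-3.1 [ 0.16  0.21  1.73  0.    1.2  -1.45]
-2.5 [ 0.16  0.21  1.73  0.    1.2  -2.05]
-1.9 [ 0.16  0.21  1.73  0.    1.2  -2.65]
-1.3 None
-0.7 [ 0.16  0.21  1.73 -0.    1.2   2.43]
-0.1 [ 0.16  0.21  1.73 -0.    1.2   1.83]
0.5 [ 0.16  0.21  1.73 -0.    1.2   1.23]
1.1 [ 0.16  0.21  1.73 -0.    1.2   0.63]
1.7 [ 0.16  0.21  1.73 -0.    1.2   0.03]
2.3 [ 0.16  0.21  1.73  0.    1.2  -0.57]
2.9 [ 0.16  0.21  1.73  0.    1.2  -1.17]
```

View pics/rel.png

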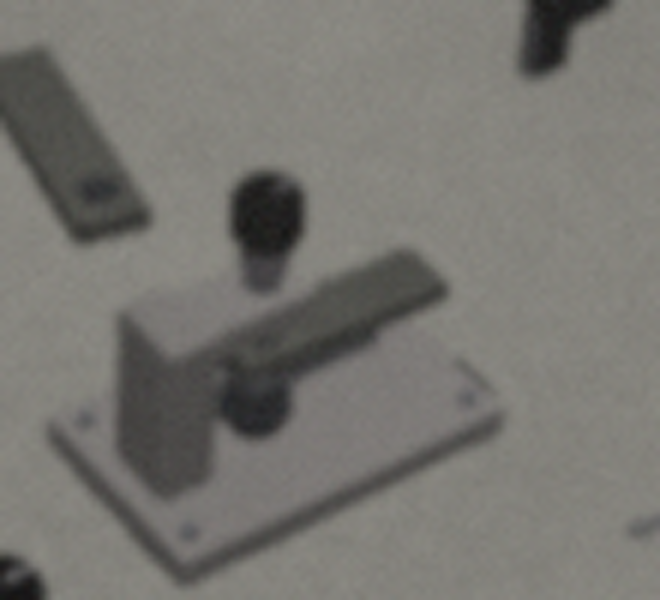

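The sample lies flat on the anvil, released. Its rear end is at -102.6 mm against the expected -102, so the spot sits about 1 mm off lengthwise and under 2 mm off sideways. Now grip the knob with joint 6 near its lower limit and turn it the first 0.9 rad, logging torque.

```bash
cat >> h.py <<'E'
def kq(a,z,q6=-2.5,xy=G):
    q=np.array(inverse_kinematics([*xy,z],[np.pi,0,-2.0])); q[5]=q6+a; return q
def turn(a,z,xy=G):
    set_joints(kq(a,z,xy=xy)); o=observe()
    print(round(a,2),round(o['time_s'],2),'F',o['ft_force'].round(1),'T',o['torque'].round(3),'j6',o['joint_torque'][5].round(3),'z',o['eef_pos'][2].round(4),'q6',o['q'][5].round(3)); return o
E
python3 - <<'E'
from h import *
turn(0,.25); p=observe()['eef_pos']; move_l([*G,.133],feed=.1)
o=turn(0,.133)
gripper_to(.03,f_grip=50); o=turn(0,.133); print(o['opening'],o['grasp_force'],o['eef_pos'],o['tcp_rot'])
for i in range(1,7): turn(.15*i,.133-.003*.15*i)
E
```

```text
0 16.96 F [1.1 0.4 0.5] T [-0.044  0.051  0.017] j6 -0.038 z 0.2489 q6 -2.499
0 18.52 F [-0.4  0.1 -1.2] T [0.004 0.005 0.02 ] j6 0.0 z 0.1335 q6 -2.5
0 19.31 F [ 3.3 -3.   1.6] T [-0.504 -0.683  0.012] j6 0.011 z 0.1337 q6 -2.5
0.03279624351975301 50.746657848358154 [0.55968954 0.17148417 0.1336641 ] [-3.13904640e+00  6.79803797e-04 -2.04878049e+00]
0.15 19.57 F [ 4.5 -3.4  1.5] T [-0.547 -0.782 -0.105] j6 0.205 z 0.1332 q6 -2.349
0.3 19.84 F [ 5.4 -3.9  0.7] T [-0.599 -0.881 -0.086] j6 0.207 z 0.1328 q6 -2.199
0.45 20.11 F [ 6.3 -4.4 -0.2] T [-0.675 -0.955 -0.105] j6 0.208 z 0.1323 q6 -2.049
0.6 20.38 F [ 6.6 -4.4 -0. ] T [-0.773 -1.003 -0.051] j6 0.209 z 0.1319 q6 -1.899
0.75 20.64 F [ 7.  -5.8 -1.3] T [-0.855 -1.136 -0.055] j6 0.21 z 0.1315 q6 -1.749
0.9 20.91 F [ 6.8 -6.1  0. ] T [-0.915 -1.09  -0.095] j6 0.21 z 0.131 q6 -1.599
```

```bash
python3 - <<'E'
from h import *
a=.9
while a<3.9:
    a+=.1; o=turn(a,.133-.003*a)
    if o['joint_torque'][5]>.27 or abs(o['torque'][2])>.17: break
E
```

```text
1.0 21.16 F [ 6.3 -6.3 -0.1] T [-0.992 -1.151 -0.053] j6 0.153 z 0.1307 q6 -1.499
1.1 21.41 F [ 6.7 -6.2 -0.1] T [-1.083 -1.131 -0.125] j6 0.153 z 0.1304 q6 -1.399
1.2 21.66 F [ 6.8 -6.5 -0.2] T [-1.117 -1.174 -0.098] j6 0.152 z 0.1301 q6 -1.299
1.3 21.91 F [ 6.2 -6.3  0.3] T [-1.157 -1.105 -0.015] j6 0.151 z 0.1298 q6 -1.199
1.4 22.16 F [ 6.2 -8.6 -0.3] T [-1.232 -1.162 -0.081] j6 0.151 z 0.1295 q6 -1.099
1.5 22.41 F [ 7.2 -8.1  0.3] T [-1.334 -1.074 -0.016] j6 0.15 z 0.1292 q6 -0.999
1.6 22.66 F [ 7.3 -9.  -0.2] T [-1.36  -1.055 -0.118] j6 0.148 z 0.1289 q6 -0.899
1.7 22.91 F [ 6.6 -9.6  0.9] T [-1.411 -1.044 -0.064] j6 0.147 z 0.1286 q6 -0.799
1.8 23.16 F [ 6.2 -9.2  1. ] T [-1.408 -1.028 -0.08 ] j6 0.146 z 0.1283 q6 -0.699
1.9 23.41 F [  6.1 -10.7   0.7] T [-1.562 -0.988 -0.015] j6 0.145 z 0.1279 q6 -0.599
2.0 23.66 F [ 5.6 -8.8 -0. ] T [-1.58  -0.939 -0.063] j6 0.143 z 0.1277 q6 -0.499
2.1 23.91 F [  5.4 -11.5   2. ] T [-1.646 -0.934 -0.087] j6 0.141 z 0.1274 q6 -0.399
2.2 24.16 F [  5.2 -10.5   1.2] T [-1.73  -0.871 -0.066] j6 0.14 z 0.127 q6 -0.299
2.3 24.41 F [  5.2 -10.1   1.5] T [-1.738 -0.861 -0.041] j6 0.138 z 0.1267 q6 -0.199
2.4 24.66 F [  3.3 -11.2   1.7] T [-1.867 -0.759 -0.073] j6 0.136 z 0.1264 q6 -0.099
2.5 24.91 F [  3.7 -10.6   3.2] T [-1.843 -0.675 -0.088] j6 0.135 z 0.1261 q6 0.001
2.6 25.16 F [  4.5 -10.3   3.4] T [-1.871 -0.622 -0.1  ] j6 0.133 z 0.1258 q6 0.101
2.7 25.41 F [  2.5 -11.2   2.5] T [-1.874 -0.581 -0.087] j6 0.135 z 0.1255 q6 0.201
2.8 25.66 F [  1.7 -11.2   4.8] T [-1.939 -0.453 -0.03 ] j6 0.183 z 0.1254 q6 0.301
2.9 25.91 F [  1.8 -12.1   5.7] T [-1.993 -0.287  0.057] j6 0.235 z 0.1253 q6 0.401
3.0 26.16 F [  0.7 -12.    7.2] T [-2.043 -0.15   0.073] j6 0.277 z 0.1252 q6 0.5
```

From 2.7 rad the spindle stops descending and the torque climbs, so the foot is bearing. Worst-case slip so far is about 0.3 rad. I'll turn 0.2 rad more at constant height to look for a torque plateau.

```bash
python3 - <<'E'
from h import *
for a in(3.1,3.2): turn(a,.125)
hold(.3); o=observe();print(o['ft_force'],o['torque'],o['joint_torque'][5],o['opening'],o['eef_pos'])
E
```

```text
3.1 26.41 F [  2.  -11.8   0.8] T [-1.983 -0.485  0.068] j6 0.277 z 0.1252 q6 0.6
3.2 26.66 F [  1.7 -11.5   2.2] T [-2.01  -0.431  0.077] j6 0.275 z 0.1253 q6 0.7
[  1.26588178 -12.18064106   2.56368771] [-1.96188235 -0.41419939  0.02584205] 0.050608007004484534 0.03288031402424056 [0.55899544 0.16916577 0.12524993]
```

Torque has levelled off 0.14 N m above free running, which matches 0.22 − 0.08, so the ratchet is slipping. Slip is now about 0.2 to 0.5 rad. I'll add 0.25 rad, which puts the slip at 0.45 to 0.75 rad on either reading, then release, retreat and check by knob height.

```bash
python3 - <<'E'
from h import *
for a in(3.3,3.4,3.45): turn(a,.1252)
gripper_to(.05); gripper_to(.085); p=observe()['eef_pos']
move_l([*p[:2],.24],feed=.1); movep([.45,-.12,.3],[np.pi,0,-np.pi+.5])
o=observe();print(o['time_s'],o['ft_force'])
def top(w):
    P=w[185:265,205:262].reshape(-1,3);P=P[(P[:,2]>.135)&(P[:,2]<.18)&(np.hypot(*(P[:,:2]-G).T)<.012)];return len(P),P[:,2].mean(),np.median(P[:,2])
def armz(w):
    P=w[185:265,205:262].reshape(-1,3);a=(P[:,:2]-G)@ux(GY);b=(P[:,:2]-G)@[-ux(GY)[1],ux(GY)[0]];m=(a>.03)&(a<.06)&(abs(b)<.013);return np.nanmedian(P[m,2]),P[m,2].mean()
w0=[];
for i in range(6): im,d=snap('top');w=cloud('top',d);w0.append(top(w)[1]);
print(np.mean(w0),np.std(w0),top(w),'arm',armz(w))
ims,ds=snap('scene')
save(np.hstack([cv2.resize(im[185:265,195:275],(390,390),interpolation=2),cv2.resize(ims[190:290,265:365],(390,390),interpolation=2)]),'end.png')
E
```

```text
3.3 27.21 F [  1.3 -11.2   1.7] T [-2.014 -0.429  0.076] j6 0.273 z 0.1253 q6 0.8
3.4 27.46 F [  0.5 -11.1   2. ] T [-2.058 -0.332  0.064] j6 0.273 z 0.1253 q6 0.9
3.45 27.71 F [  1.8 -10.7   2.2] T [-1.951 -0.273  0.061] j6 0.157 z 0.1253 q6 0.95
32.6583 [1.6321024  0.05244442 0.08952977]
0.15899618037733312 0.00019818217764088652 (63, np.float64(0.15901289523274545), np.float64(0.15903667876101224)) arm (np.float64(0.11266474944837612), np.float64(0.10862555895462557))
```

View pics/end.png

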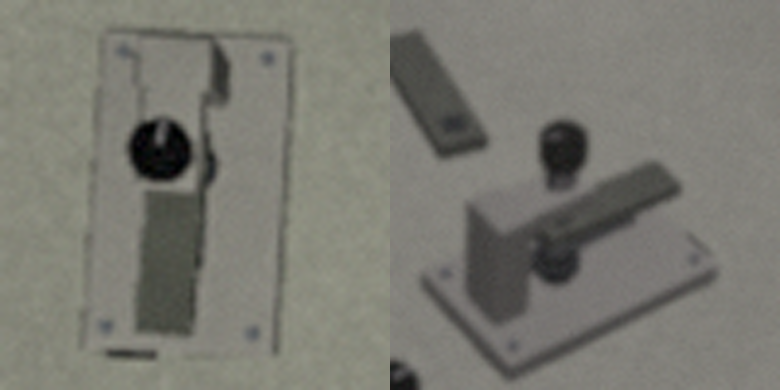

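The picture shows the stone under the spindle. The knob, at (160,150), has its white line turned from pointing down to pointing up. The knob dropped 8.6 mm, or 2.87 rad of screw, against 3.45 rad turned, so the slip is about 0.58 rad. The arm is clear of everything, so I'm handing in.

```bash
python3 -c "
from plant import *
print(job_done())"
```

```text
the job is handed in; nothing more can be done
None
```

The job is handed in: the stone lies on the near gauge's anvil, clamped with its spot under the spindle and the ratchet slipped about 0.6 rad (one click); no verdict came back, and I did not measure the clamp force.

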